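# Pressurise the filtration vessel with its hand pump

## Task

Bring the steel filtration vessel up to working pressure: push its blue vent lever fully shut, then press the black pump plunger all the way down and let it spring fully back up, again and again, until the red indicator pin has popped fully out and its white foot band shows. Only push with the fingertips: do not touch the indicator pin, do not lift, shove or tip the vessel, and leave everything else on the bench where it is. Finish with the plunger let up and the vent still shut.

Things in the scene. Friction and masses are not known exactly. Their poses are not given: they have to be found in the camera images.
- filter_vessel: steel hand-pumped filtration vessel standing loose on a rubber foot, about 2.4 kg; origin at the centre of its underside, z up, lid top at 153 mm. Body 112 mm across, dark band clamp 135 mm. On the lid, in its frame (mm): plunger at 0,0; indicator pin at -41,+14; vent pivot at 0,-46. Front (-x) faces the robot at yaw 0; wing nut at the back to x +80; white filter holder (54 mm) at y +108
- pump_plunger (a joint): how far the plunger is pressed, m: 0 up, 0.030 bottomed. Its spring pushes back with 3 N at the top, 7.5 N at the bottom, plus 1 to 3 N when moved fast, and lifts it after the finger. With the vent shut, five full strokes (down past 25 mm, then back up to within 1 mm of the top) bring the pin out; shorter strokes may count for nothing; extra strokes do no harm
- plunger_top (a point): centre of the top of the plunger's black mushroom knob (42 mm across, 15 mm thick); 222 mm above the bench when up, 192 mm when bottomed; moves straight down
- vent_lever (a joint): angle of the vent lever about its upright axis, rad: 0 = shut, pointing to the vessel's front (-x), across the brass stub; 1.5 = open, pointing to its right (-y), in line with the stub. From above it shuts clockwise, against a stop at 0. It stays where left and takes 1 to 1.5 N at its end. Open by more than 0.4 rad, pumping does nothing and the pin drops back
- vent_lever_tip (a point): free end of the blue lever, 50 mm from its pivot, at mid thickness. The blue grip is 12 mm wide, 8 mm thick, 38 mm long and lies level at 179 to 187 mm above the bench, 27 mm above the lid
- indicator_pin (a joint): how far the indicator pin stands out of its brass bushing beyond its rest position, m: 0 = down, 0.017 = fully out. It stays down for the first two full strokes, stands 3 mm and then 10 mm out after the next two and is fully out after the fifth (it rises some mm more while the plunger is down); it does not sink back while the vent is shut
- pin_head: the visible red indicator pin, 12 mm across, with a white band 4 mm high at its foot that only comes out of the bushing when the pin is fully out; origin 3 mm below its top, 163 mm above the bench when down. Not to be touched
- receiver: 100 ml glass beaker, 56x62x70 mm, under the filter holder's nozzle; origin at the centre of its underside
- flask: conical flask with pink content, 70x70x128 mm, to the right of the vessel; leave alone
- vial_a: small glass vial with a white cap, 21x21x49 mm; leave alone
- vial_b: glass vial with a black cap, 24x24x56 mm; leave alone
- vial_c: small glass vial with a white cap, 21x21x49 mm; leave alone
- bench_timer: white bench timer lying flat, 62x62x18 mm, to the left of the vessel; leave alone
- petri_dish: petri dish, 65x65x16 mm, behind the vessel; leave alone
Not all that is in view belongs to the job. What is shaped like the receiver but green or turquoise is not meant.

How it is judged (in metres and radians):
On the way, in this order (a step that is already met when the one before it is completed fails the run):
1. the vent lever is pushed shut (value of joint vent_lever below 0.1 rad), for 0.1 s.
2. with the vent shut, the plunger is pressed well down (value of joint pump_plunger above 0.02 m and value of joint vent_lever below 0.1 rad).
3. the indicator pin has popped fully out (value of joint indicator_pin above 0.015 m), for 0.2 s.
At the end, for the whole second after the job is handed in: the indicator pin stands at least 15 mm out, the vent lever is within 0.1 rad of shut, the plunger is back up (within 3 mm), the vessel stands upright and at rest within 30 mm of where it was, with the beaker still upright beside it under the filter (value of joint indicator_pin above 0.015 m and value of joint vent_lever below 0.1 rad and value of joint pump_plunger below 0.003 m and angle between filter_vessel's own z axis and vertical below 0.05 rad and height (world z) of filter_vessel below 0.004 m and linear speed of filter_vessel below 0.02 m/s and distance of filter_vessel from where it was at the start of the episode below 0.03 m and horizontal distance between receiver and filter_vessel below 0.14 m and angle between receiver's own z axis and vertical below 0.1 rad); the robot touches nothing.
It fails at once if the indicator pin is touched (contact force between any of the arm, the fingers and pin_head above 0.5 N).
It fails at once if the vessel is lifted (height (world z) of filter_vessel above 0.008 m).
It fails at once if the vessel is tipped (angle between filter_vessel's own z axis and vertical above 0.12 rad).
It fails at once if the vessel is shoved more than 30 mm (distance of filter_vessel from where it was at the start of the episode above 0.03 m).
It fails at once if the beaker, flask, a vial, the timer or the petri dish is moved more than 25 mm (distance of any of receiver, flask, vial_a, vial_b, vial_c, bench_timer, petri_dish from where it was at the start of the episode above 0.025 m).
It also fails if it takes over 48 s, if anything falls off the work surface, if the arm or the gripper's body presses on something with over 40 N, if the wrist force passes 120 N, or if a joint passes its speed limit or range.

## Robot

A 7-joint arm with a two-finger parallel gripper is mounted at the origin on a cart in front of the work surface, level with it; the furniture and walls round the work are solid. World frame = base frame: x ahead of the robot, y to its left, z up, the work surface at z = 0. Lengths are in mm, angles in rad, forces in N, time in s.
With the tool pointing down it reaches from about 425 to 975 mm from the base axis. Payload 16.7 kg.
Tool frame: the origin (TCP) lies on the mounting face of the last link; the fingertips stand 173 mm ahead of it and the grasp point (between the pads) lies 155 mm ahead of it; z points along the fingers, y is the line along which they close (so a half turn about z gives the same grasp; the last joint's range is limited). The gripper opens to 85 mm and grips with 20 to 120 N. Pads are 22 mm wide; open, the fingers measure 114 mm over their backs; the gripper's body (76 mm by 85 mm) begins 54 mm behind the grasp point. The pads swing forward as they close: fully open they stand 13 mm farther back than shut.
Start: joints at [0.986, 0.426, 0.074, 1.606, -0.034, 1.111, -0.067], TCP at [284.906, -611.896, 404.702] pointing down, gripper open.
Joint ranges: [-2.85, 2.85], [-0.5, 2.14], [-1.23, 1.37], [0.21, 2.46], [-1.02, 4.16], [0.16, 2.05], [-2.73, 2.73]. Speed limits (rad/s): [1.89, 1.89, 2.39, 2.39, 3.01, 3.01, 3.01].

## Interface

Orientations are given as a unit quaternion [x, y, z, w].
In Python, from station import ctrl, get_image gives the robot as it stands.
- The arm moves only by the tool apply_moves, never from a script. Its argument "moves" is a list of rows, each an object of numbers: "wx", "wy", "wz": the turn, a rotation vector about the tool's x, y, z in rad; "tx", "ty", "tz": the shift along the tool's x, y, z in m; "fingers": the gripper command: -1 is fully open, 1 is shut, values between are in proportion. A call has 1 to 5 rows; each row shifts and turns the commanded pose from where the row before left it, along the tool's axes as they then stand; what a row does not reach is not made up. A row lasts 1/12 s, in which the tool goes at most 41.7 mm and 7.16 degrees, less where a joint would pass 70% of its speed; a pose out of reach is approached as far as the arm can. A call is refused whole if a number of a shift passes 0.0417 or a number of a turn 0.125, either way. A call with a gripper value outside its range is refused whole. The fingers move at their own pace and stop on an object; "grip_force" is the grip in N (left out, the last holds). Time passes only in rows, so rows that do not move let the fingers close. It gives the time, the measured TCP pose, the force, the opening and the grip force at its end, in the units of the state.
- ctrl.get_obs(): the state, without advancing time (a new reading comes with each control period).
- get_image(name): name is "scene" or "top" or "wrist"; returns a dict with "frame" (400x640x3 uint8, red, green, blue), "fx", "fy", "cx", "cy" (pixels), "view" (4x4, takes a point from world to camera coordinates); the wrist camera has in their place "mount" (4x4, takes a point from camera to tool coordinates, whose origin is the TCP and whose axes are the flange's). Camera axes: x right, y up, looking along -z (the intrinsics and any distortion apply to the point x, -y, -z); pixel columns grow to the right and rows downward; lengths in mm; the calibration is good to about 2 mm. A picture is of the moment at which its call begins: read the wrist's pose just before it. There is no depth.
- ctrl.finish_job(): hands the job in; it is judged then, once.
The state is a dict: "clock": time; "joint_positions": joint angles; "joint_velocities": joint speeds; "joint_efforts": joint torques, N m; "position": TCP position; "eef_rot": TCP orientation; "contact_force": force on the tool from outside, world axes, zero at the start; "torque": the same for the moment, N m; "gripper_width": finger opening in mm; "grip_force": force on a finger pad.
Only numpy, scipy, OpenCV 4.12 (cv2) and the standard library are available. Lean on these libraries where they do the work, as an engineer would, in place of code of your own. Each camera call takes 0.05 s, during which the arm holds its last target. There are 200 camera calls.

## Working session

There is one attempt and no reset: what is moved stays moved. The work goes in short steps, Python scripts to look and compute and a tool call to move; the robot and the scene stay as the last step left them, time stands still between calls to the robot, and variables do not carry over. Pictures are saved under pics/ and viewed, at most 10 in all, crops included, and the job is handed in when it is done.

Besides the shell and the picture viewer there is one more tool, called after "Emit:" as a command line: name --argument value ..., lists and objects as JSON in quotes. apply_moves: Moves the arm, as the interface text tells. Its arguments: {"type":"object","properties":{"moves":{"type":"array","items":{"type":"object","properties":{"wx":{"type":"number"},"wy":{"type":"number"},"wz":{"type":"number"},"tx":{"type":"number"},"ty":{"type":"number"},"tz":{"type":"number"},"fingers":{"type":"number"}}}},"grip_force":{"type":"number"}},"required":["moves"]}

```bash
mkdir -p pics; ls
python3 - <<'E'
from station import ctrl,get_image
import cv2,numpy as np
o=ctrl.get_obs();print({k:np.round(v,3).tolist() for k,v in o.items()})
for n in("scene","top"):
    d=get_image(n);cv2.imwrite(f"pics/{n}0.png",d["frame"][:,:,::-1]);print(n,{k:np.round(v,3).tolist() for k,v in d.items() if k!="frame"})
E
```

```text
pics
{'clock': 0.0, 'joint_positions': [0.985, 0.427, 0.074, 1.607, -0.034, 1.111, -0.067], 'joint_velocities': [0.001, -0.0, -0.001, -0.001, 0.001, -0.002, 0.001], 'joint_efforts': [0.0, -94.983, 3.761, -46.354, 0.019, 0.01, 0.0], 'position': [284.869, -611.745, 403.998], 'eef_rot': [0.976, 0.216, -0.0, -0.001], 'contact_force': [-1.002, -0.73, -0.074], 'torque': [-0.032, 0.007, -0.015], 'grip_force': 0.0, 'gripper_width': 85.329}
scene {'fx': 370.242, 'fy': 370.242, 'cx': 323.388, 'cy': 195.685, 'view': [[-0.852, -0.524, 0.007, 489.028], [0.317, -0.503, 0.804, -322.803], [-0.417, 0.687, 0.595, -773.857], [0.0, 0.0, 0.0, 1.0]]}
top {'fx': 427.146, 'fy': 427.146, 'cx': 313.276, 'cy': 195.428, 'view': [[0.005, -1.0, -0.004, -9.085], [0.992, 0.005, 0.128, -586.309], [-0.128, -0.004, 0.992, -1393.059], [0.0, 0.0, 0.0, 1.0]]}
```

View pics/scene0.png

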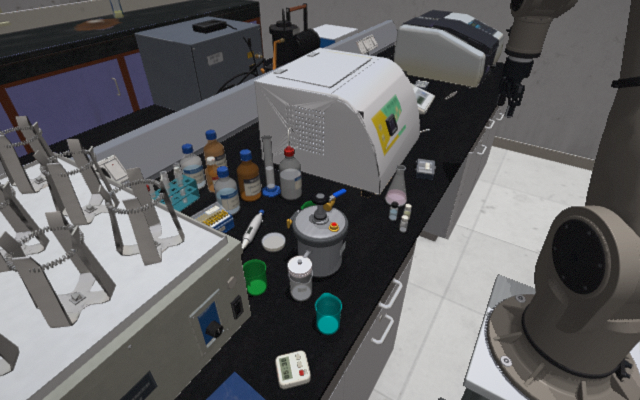

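View pics/top0.png

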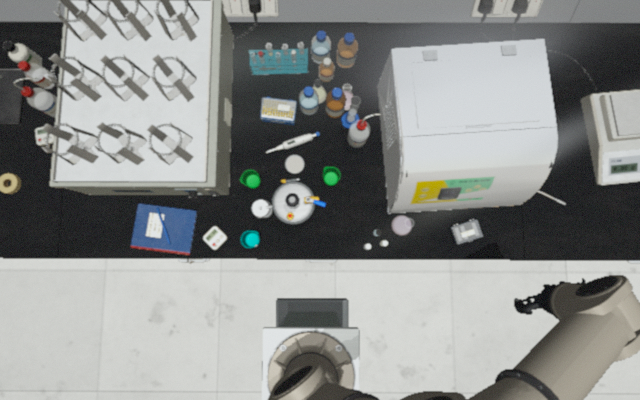

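Top view: the vessel is at about (292,202), with its black knob near (292,199), the blue lever at (315,202) and the red pin at (291,216). The real receiver is under the white holder at (261,208). Blue things that could pass for the lever are the bottle caps at (320,36) and (309,88), the blue cylinder base at (350,118), the pen tip at (316,134) and the notebook at (165,228). I choose (315,202) because it is on the vessel lid. I'll check it in one close crop.

```bash
cat > h.py <<'E'
import numpy as np
def ray(d,u,v):
    V=d["view"];R,t=V[:3,:3],V[:3,3]
    c=np.array([(u-d["cx"])/d["fx"],-(v-d["cy"])/d["fy"],-1.])
    return -R.T@t, R.T@c
def at(d,u,v,z):
    o,r=ray(d,u,v);return o+r*(z-o[2])/r[2]
def proj(d,p):
    q=d["view"][:3,:3]@np.array(p,float)+d["view"][:3,3]
    return d["cx"]-d["fx"]*q[0]/q[2], d["cy"]+d["fy"]*q[1]/q[2]
def tri(obs):
    A=0;b=0
    for d,u,v in obs:
        o,r=ray(d,u,v);r=r/np.linalg.norm(r);P=np.eye(3)-np.outer(r,r);A=A+P;b=b+P@o
    return np.linalg.solve(A,b)
E
python3 - <<'E'
from station import get_image
from h import *
import cv2
t=get_image("top");s=get_image("scene")
a=cv2.resize(t["frame"][170:240,240:340],None,fx=8,fy=8,interpolation=cv2.INTER_CUBIC)[:,:,::-1]
b=cv2.resize(s["frame"][175:285,275:375],None,fx=5,fy=5,interpolation=cv2.INTER_CUBIC)[:,:,::-1]
cv2.imwrite("pics/topc.png",a);cv2.imwrite("pics/scenec.png",b)
np.save("pics/cal.npy",{"t":t,"s":s},allow_pickle=True)
E
```

```text
(no output)
```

View pics/topc.png

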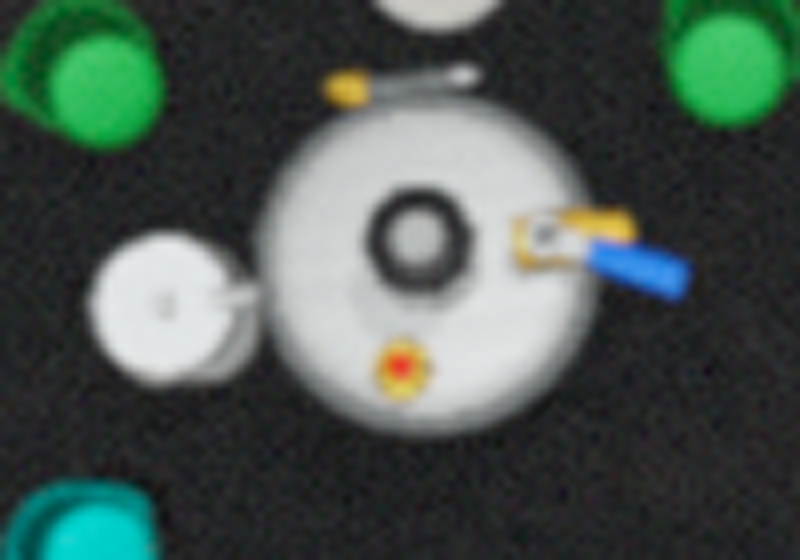

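View pics/scenec.png

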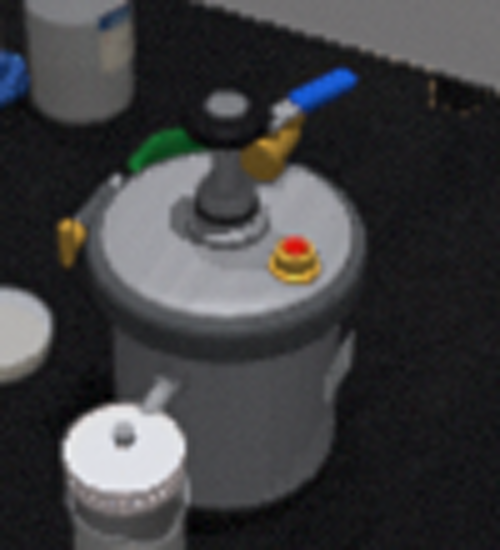

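Both crops confirm the choice. In top pixels: knob (292.2,200), lever tip (325.9,205), pivot (308.1,199.1), pin (290.1,215.9). The vent is open and the pin is down.

Run:
```python
from h import *
import cv2
from station import get_image
c=np.load("pics/cal.npy",allow_pickle=True).item();t,s=c["t"],c["s"]
T=lambda u,v:(240+(u+.5)/8-.5,170+(v+.5)/8-.5)
S=lambda u,v:(275+(u+.5)/5-.5,175+(v+.5)/5-.5)
for n,a,b,z in [("knob",(418,239),(228,104),222),("tip",(687,279),(354,77),183),("pivot",(545,233),None,187),("pin",(401,366),(295,246),166)]:
    p=at(t,*T(*a),z);print(n,"top",p.round(1),end=" ")
    if b: print("scene",at(s,*S(*b),z).round(1),"tri",tri([(t,*T(*a)),(s,*S(*b))]).round(1))
    else: print()
for n,u,v,z in [("flask",402,225,0),("vialb",385,243,50),("holder",240+167/8,170+303/8,140),("instr edge",383,115,150),("gbeak",332,175,0),("instr corner",395,212,0),("teal",250,240,70)]:
    print(n,at(t,u,v,z).round(0))
```

```text
knob top [550.5  55.4 222. ] scene [549.2  57.4 222. ] tri [550.5  55.5 220.2]
tip top [540.5 -43.4 183. ] scene [536.2 -39.7 183. ] tri [539.8 -44.  179.3]
pivot top [557.1   9.8 187. ] 
pin top [508.7  64.4 166. ] scene [506.1  68.8 166. ] tri [508.8  64.5 161.7]
flask [ 491. -309.    0.]
vialb [ 429. -242.   50.]
holder [533. 155. 140.]
instr edge [ 829. -226.  150.]
gbeak [663. -70.   0.]
instr corner [ 535. -286.    0.]
teal [436. 197.  70.]
```

Emit:
apply_moves --moves '[{"wz": 0.109,"tz": -0.006,"fingers": 1},{"wz": 0.109,"tz": -0.006,"fingers": 1},{"wz": 0.109,"tz": -0.006,"fingers": 1},{"wz": 0.109,"tz": -0.006,"fingers": 1},{"tx": 0.01,"ty": -0.02,"fingers": 1}]' --grip_force 20

```text
$.moves[0]: bad value
```

Emit:
apply_moves --moves '[{"tx": 0.0,"ty": 0.0,"tz": -0.006,"wx": 0.0,"wy": 0.0,"wz": 0.109,"fingers": 1.0},{"tx": 0.0,"ty": 0.0,"tz": -0.006,"wx": 0.0,"wy": 0.0,"wz": 0.109,"fingers": 1.0},{"tx": 0.0,"ty": 0.0,"tz": -0.006,"wx": 0.0,"wy": 0.0,"wz": 0.109,"fingers": 1.0},{"tx": 0.0,"ty": 0.0,"tz": -0.006,"wx": 0.0,"wy": 0.0,"wz": 0.109,"fingers": 1.0},{"tx": 0.01,"ty": -0.02,"tz": 0.0,"wx": 0.0,"wy": 0.0,"wz": 0.0,"fingers": 1.0}]' --grip_force 20

```text
clock: 0.62
position: [292.6, -594.3, 429.5]
eef_rot: [1.0, -0.006, -0.0, 0.001]
contact_force: [-0.5, -0.4, 0.4]
gripper_width: 25.7
grip_force: 0.0
```

Emit:
apply_moves --moves '[{"tx": 0.014,"ty": -0.034,"tz": 0,"wx": 0,"wy": 0,"wz": 0,"fingers": 1},{"tx": 0.014,"ty": -0.034,"tz": 0,"wx": 0,"wy": 0,"wz": 0,"fingers": 1},{"tx": 0.014,"ty": -0.034,"tz": 0,"wx": 0,"wy": 0,"wz": 0,"fingers": 1},{"tx": 0.014,"ty": -0.034,"tz": 0,"wx": 0,"wy": 0,"wz": 0,"fingers": 1},{"tx": 0.014,"ty": -0.034,"tz": 0,"wx": 0,"wy": 0,"wz": 0,"fingers": 1}]'

```text
clock: 1.03
position: [365.2, -420.2, 428.7]
eef_rot: [1.0, -0.0, -0.0, -0.0]
contact_force: [1.3, -1.0, -0.4]
gripper_width: -0.2
grip_force: 0.0
```

Emit:
apply_moves --moves '[{"tx": 0.014,"ty": -0.034,"tz": 0,"wx": 0,"wy": 0,"wz": 0,"fingers": 1},{"tx": 0.014,"ty": -0.034,"tz": 0,"wx": 0,"wy": 0,"wz": 0,"fingers": 1},{"tx": 0.014,"ty": -0.034,"tz": 0,"wx": 0,"wy": 0,"wz": 0,"fingers": 1},{"tx": 0.014,"ty": -0.034,"tz": 0,"wx": 0,"wy": 0,"wz": 0,"fingers": 1},{"tx": 0.014,"ty": -0.034,"tz": 0,"wx": 0,"wy": 0,"wz": 0,"fingers": 1}]'

```text
clock: 1.45
position: [435.2, -250.2, 428.9]
eef_rot: [1.0, -0.0, 0.0, 0.0]
contact_force: [0.9, -0.8, -0.2]
gripper_width: 0.1
grip_force: 0.0
```

Emit:
apply_moves --moves '[{"tx": 0.02,"ty": -0.03,"tz": 0,"wx": 0,"wy": 0,"wz": 0,"fingers": 1},{"tx": 0.02,"ty": -0.03,"tz": 0,"wx": 0,"wy": 0,"wz": 0,"fingers": 1},{"tx": 0.02,"ty": -0.03,"tz": 0,"wx": 0,"wy": 0,"wz": 0,"fingers": 1},{"tx": 0.02,"ty": -0.03,"tz": 0,"wx": 0,"wy": 0,"wz": 0,"fingers": 1},{"tx": 0.02,"ty": -0.03,"tz": 0,"wx": 0,"wy": 0,"wz": 0,"fingers": 1}]'

```text
clock: 1.87
position: [535.6, -100.3, 428.8]
eef_rot: [1.0, -0.0, 0.0, -0.0]
contact_force: [0.6, -1.2, 0.1]
gripper_width: -0.0
grip_force: 0.0
```

Emit:
apply_moves --moves '[{"tx": 0.02,"ty": -0.028,"tz": 0,"wx": 0,"wy": 0,"wz": 0,"fingers": 1},{"tx": 0.02,"ty": -0.028,"tz": 0,"wx": 0,"wy": 0,"wz": 0,"fingers": 1},{"tx": 0,"ty": 0,"tz": 0.02,"wx": 0,"wy": 0,"wz": 0,"fingers": 1},{"tx": 0,"ty": 0,"tz": 0,"wx": 0,"wy": 0,"wz": 0,"fingers": 1}]'

```text
clock: 2.2
position: [575.1, -44.0, 405.8]
eef_rot: [1.0, 0.002, -0.002, -0.0]
contact_force: [-2.0, -1.7, -0.2]
gripper_width: 0.1
grip_force: 0.0
```

Run:
```python
from station import get_image,ctrl
from h import *
import cv2
o=ctrl.get_obs();print(o["position"],o["eef_rot"])
d=get_image("wrist");t=get_image("scene")
print(np.round(d["mount"],3).tolist(),d["fx"],d["cx"],d["cy"])
cv2.imwrite("pics/w1.png",np.vstack([d["frame"],cv2.resize(t["frame"][160:285,260:460],(640,400))[:,:,:]])[:,:,::-1][:, :] if 0 else np.hstack([cv2.resize(d["frame"],(400,250)),cv2.resize(t["frame"][160:285,260:460],(400,250))])[:,:,::-1])
```

```text
[575.1280532  -43.97009824 405.83657987] [ 9.99997130e-01  1.56493366e-03 -1.77751718e-03 -3.63287359e-04]
[[-0.001, 0.957, 0.29, 74.084], [1.0, 0.0, 0.001, -0.517], [0.001, 0.29, -0.957, 30.735], [0.0, 0.0, 0.0, 1.0]] 292.09269873171974 312.91663450393486 205.851790394643
```

View pics/w1.png

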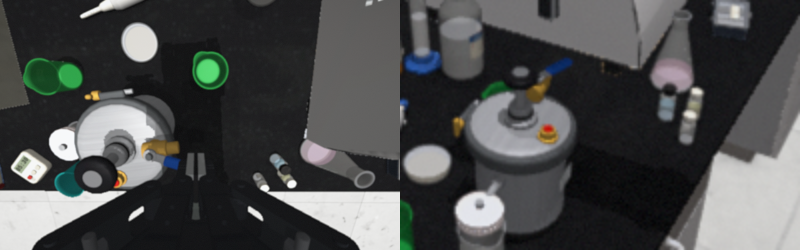

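Wrist view: the closed fingertips, at about (195,205), stand to the right of the lever (175,163), on its +x side. In the scene crop the fingertip is at (548,8), above and behind the lever. I'm lowering now.

Emit:
apply_moves --moves '[{"tx": 0,"ty": 0,"tz": 0.018,"wx": 0,"wy": 0,"wz": 0,"fingers": 1},{"tx": 0,"ty": 0,"tz": 0.018,"wx": 0,"wy": 0,"wz": 0,"fingers": 1},{"tx": 0,"ty": 0,"tz": 0.014,"wx": 0,"wy": 0,"wz": 0,"fingers": 1},{"tx": 0,"ty": 0,"tz": 0.01,"wx": 0,"wy": 0,"wz": 0,"fingers": 1},{"tx": 0,"ty": 0,"tz": 0,"wx": 0,"wy": 0,"wz": 0,"fingers": 1}]'

```text
clock: 2.72
position: [574.5, -46.9, 347.7]
eef_rot: [1.0, -0.001, -0.001, 0.0]
contact_force: [0.6, -0.6, 0.5]
gripper_width: -0.1
grip_force: 0.0
```

Emit:
apply_moves --moves '[{"tx": -0.007,"ty": -0.002,"tz": 0,"wx": 0,"wy": 0,"wz": 0,"fingers": 1},{"tx": -0.007,"ty": -0.001,"tz": 0,"wx": 0,"wy": 0,"wz": 0,"fingers": 1},{"tx": -0.007,"ty": -0.001,"tz": 0,"wx": 0,"wy": 0,"wz": 0,"fingers": 1},{"tx": -0.007,"ty": -0.001,"tz": 0,"wx": 0,"wy": 0,"wz": 0,"fingers": 1}]'

```text
clock: 3.05
position: [546.4, -40.8, 349.7]
eef_rot: [1.0, -0.0, 0.001, 0.0]
contact_force: [2.2, 0.1, 0.3]
gripper_width: 0.3
grip_force: 0.8
```

Emit:
apply_moves --moves '[{"tx": -0.005,"ty": -0.003,"tz": 0,"wx": 0,"wy": 0,"wz": 0,"fingers": 1},{"tx": -0.005,"ty": -0.003,"tz": 0,"wx": 0,"wy": 0,"wz": 0,"fingers": 1},{"tx": -0.005,"ty": -0.003,"tz": 0,"wx": 0,"wy": 0,"wz": 0,"fingers": 1},{"tx": 0,"ty": 0,"tz": 0,"wx": 0,"wy": 0,"wz": 0,"fingers": 1}]'

```text
clock: 3.38
position: [531.2, -31.2, 349.0]
eef_rot: [1.0, 0.0, -0.0, -0.0]
contact_force: [1.2, -0.1, -0.3]
gripper_width: 0.0
grip_force: 0.1
```

Emit:
apply_moves --moves '[{"tx": -0.004,"ty": -0.003,"tz": 0,"wx": 0,"wy": 0,"wz": 0,"fingers": 1},{"tx": -0.004,"ty": -0.003,"tz": 0,"wx": 0,"wy": 0,"wz": 0,"fingers": 1},{"tx": -0.004,"ty": -0.003,"tz": 0,"wx": 0,"wy": 0,"wz": 0,"fingers": 1},{"tx": 0,"ty": 0,"tz": 0,"wx": 0,"wy": 0,"wz": 0,"fingers": 1}]'

```text
clock: 3.72
position: [519.3, -22.3, 348.6]
eef_rot: [1.0, 0.0, -0.0, -0.0]
contact_force: [-0.4, -0.4, 0.4]
gripper_width: 0.1
grip_force: 0.1
```

Run:
```python
from station import get_image,ctrl
import cv2,numpy as np
d=get_image("wrist");t=get_image("scene")
print(ctrl.get_obs()["position"],ctrl.get_obs()["contact_force"])
cv2.imwrite("pics/w2.png",np.hstack([cv2.resize(d["frame"][150:400,150:400],(400,400)),cv2.resize(t["frame"][160:260,280:380],(400,400))])[:,:,::-1])
```

```text
[519.88164852 -22.77061571 348.66386646] [ 0.40273648 -0.36827529  0.04914813]
```

View pics/w2.png

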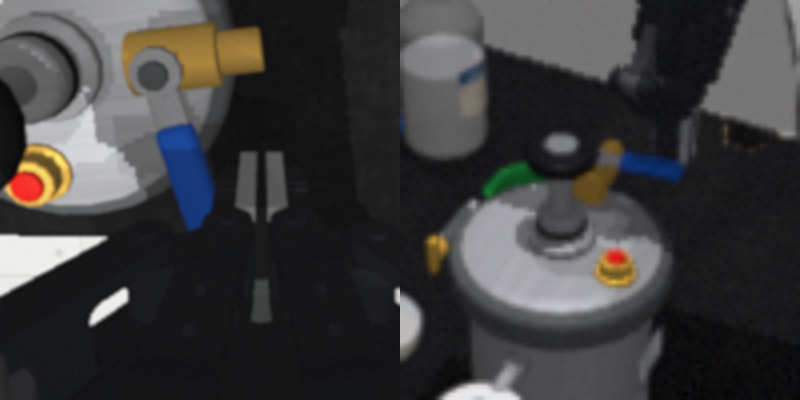

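The blue lever is nearly shut: in the wrist crop it runs from the pivot (153,73) to the tip (195,225), about 7° short of square to the stub. Next come small +y pushes while I watch the force.

Emit:
apply_moves --moves '[{"tx": 0,"ty": -0.003,"tz": 0,"wx": 0,"wy": 0,"wz": 0,"fingers": 1},{"tx": 0,"ty": -0.002,"tz": 0,"wx": 0,"wy": 0,"wz": 0,"fingers": 1},{"tx": 0,"ty": 0,"tz": 0,"wx": 0,"wy": 0,"wz": 0,"fingers": 1}]'

```text
clock: 4.07
position: [520.1, -17.6, 348.6]
eef_rot: [1.0, 0.0, -0.0, -0.0]
contact_force: [0.5, -0.0, 0.2]
gripper_width: -0.0
grip_force: 0.4
```

Emit:
apply_moves --moves '[{"tx": 0,"ty": -0.002,"tz": 0,"wx": 0,"wy": 0,"wz": 0,"fingers": 1},{"tx": 0,"ty": 0,"tz": 0,"wx": 0,"wy": 0,"wz": 0,"fingers": 1}]'

```text
clock: 4.23
position: [520.0, -15.7, 348.7]
eef_rot: [1.0, -0.0, -0.0, -0.0]
contact_force: [-1.7, -0.6, -0.2]
gripper_width: 0.1
grip_force: 0.5
```

Emit:
apply_moves --moves '[{"tx": 0,"ty": -0.001,"tz": 0,"wx": 0,"wy": 0,"wz": 0,"fingers": 1},{"tx": 0,"ty": 0,"tz": 0,"wx": 0,"wy": 0,"wz": 0,"fingers": 1}]'

```text
clock: 4.4
position: [520.0, -15.1, 348.7]
eef_rot: [1.0, -0.0, -0.0, 0.0]
contact_force: [-0.1, -3.6, -1.1]
gripper_width: -0.0
grip_force: 1.6
```

```bash
cat > lev.py <<'E'
# lever bearing from the blue pixels in the wrist picture, unprojected to lever mid height
from station import get_image,ctrl
import cv2,numpy as np
from scipy.spatial.transform import Rotation as Ro
def wpt(d,o,u,v,z):
    R=Ro.from_quat(o["eef_rot"]).as_matrix();M=d["mount"]
    c=np.array([(u-d["cx"])/d["fx"],-(v-d["cy"])/d["fy"],-1.])
    p=np.array(o["position"])+R@M[:3,3];r=R@M[:3,:3]@c
    return p+r*(z-p[2])/r[2]
def mask(img,h0,h1):
    h=cv2.cvtColor(img,cv2.COLOR_RGB2HSV);return cv2.inRange(h,(h0,140,50),(h1,255,255))
if __name__=="__main__":
    o=ctrl.get_obs();d=get_image("wrist")
    m=mask(d["frame"],105,125);n,l,st,ce=cv2.connectedComponentsWithStats(m)
    i=1+np.argmax(st[1:,4]);ys,xs=np.nonzero(l==i);print(st[i],ce[i])
    P=np.array([wpt(d,o,u,v,183)[:2] for u,v in zip(xs,ys)],np.float32)
    print(P.mean(0),cv2.fitLine(P,cv2.DIST_L2,0,.01,.01).ravel(),o["contact_force"])
    cv2.imwrite("pics/w3.png",cv2.resize(d["frame"][150:400,150:400],(500,500))[:,:,::-1])
E
python3 lev.py
```

```text
[ 257  231   29   64 1342] [271.55514158 259.39642325]
[524.4841     6.732082] [9.9995852e-01 9.1077890e-03 5.2448425e+02 6.7320771e+00] [-0.06002268 -3.61637137 -1.1031795 ]
```

View pics/w3.png

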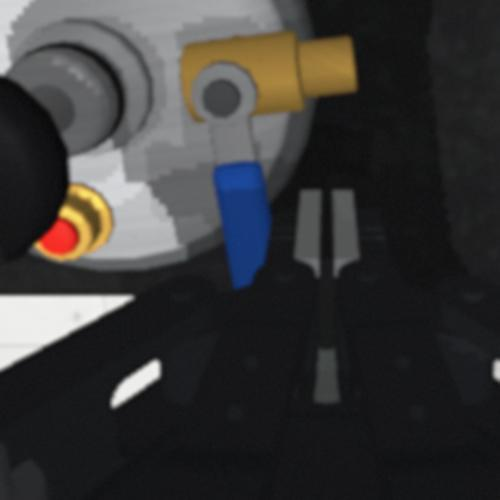

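The lever is on its stop: the bearing about the pivot is 186.5° against an expected 188°, and the force rose to 3.6 N. I'm backing off, rising and moving over the knob.

Emit:
apply_moves --moves '[{"tx": 0,"ty": 0.008,"tz": 0,"wx": 0,"wy": 0,"wz": 0,"fingers": 1},{"tx": 0,"ty": 0.008,"tz": -0.01,"wx": 0,"wy": 0,"wz": 0,"fingers": 1},{"tx": 0,"ty": 0,"tz": -0.03,"wx": 0,"wy": 0,"wz": 0,"fingers": 1},{"tx": 0,"ty": 0,"tz": -0.03,"wx": 0,"wy": 0,"wz": 0,"fingers": 1},{"tx": 0,"ty": 0,"tz": 0,"wx": 0,"wy": 0,"wz": 0,"fingers": 1}]'

```text
clock: 4.87
position: [521.2, -31.7, 424.7]
eef_rot: [1.0, -0.001, 0.004, -0.0]
contact_force: [0.6, 0.3, 0.4]
gripper_width: -0.3
grip_force: 0.0
```

Emit:
apply_moves --moves '[{"tx": 0.01,"ty": -0.022,"tz": 0,"wx": 0,"wy": 0,"wz": 0,"fingers": 1},{"tx": 0.01,"ty": -0.022,"tz": 0,"wx": 0,"wy": 0,"wz": 0,"fingers": 1},{"tx": 0.01,"ty": -0.022,"tz": 0,"wx": 0,"wy": 0,"wz": 0,"fingers": 1},{"tx": 0,"ty": -0.021,"tz": 0,"wx": 0,"wy": 0,"wz": 0,"fingers": 1},{"tx": 0,"ty": 0,"tz": 0,"wx": 0,"wy": 0,"wz": 0,"fingers": 1}]'

```text
clock: 5.28
position: [550.3, 59.6, 419.4]
eef_rot: [1.0, 0.002, 0.0, -0.001]
contact_force: [-1.0, 0.2, -0.4]
gripper_width: 0.2
grip_force: 0.0
```

Emit:
apply_moves --moves '[{"tx": 0,"ty": 0,"tz": 0.018,"wx": 0,"wy": 0,"wz": 0,"fingers": 1},{"tx": 0,"ty": 0,"tz": 0.01,"wx": 0,"wy": 0,"wz": 0,"fingers": 1},{"tx": 0,"ty": 0,"tz": 0.01,"wx": 0,"wy": 0,"wz": 0,"fingers": 1},{"tx": 0,"ty": 0,"tz": 0,"wx": 0,"wy": 0,"wz": 0,"fingers": 1}]'

```text
clock: 5.62
position: [550.0, 55.4, 379.5]
eef_rot: [1.0, -0.0, -0.001, -0.0]
contact_force: [0.4, 1.5, 4.0]
gripper_width: -0.1
grip_force: 2.3
```

Emit:
apply_moves --moves '[{"tx": 0,"ty": 0,"tz": 0.007,"wx": 0,"wy": 0,"wz": 0,"fingers": 1},{"tx": 0,"ty": 0,"tz": 0.005,"wx": 0,"wy": 0,"wz": 0,"fingers": 1},{"tx": 0,"ty": 0,"tz": 0,"wx": 0,"wy": 0,"wz": 0,"fingers": 1},{"tx": 0,"ty": 0,"tz": 0,"wx": 0,"wy": 0,"wz": 0,"fingers": 1}]'

```text
clock: 5.95
position: [550.3, 55.6, 369.4]
eef_rot: [1.0, -0.0, 0.0, 0.0]
contact_force: [-1.5, -0.1, 6.4]
gripper_width: -0.0
grip_force: 3.3
```

Emit:
apply_moves --moves '[{"tx": 0,"ty": 0,"tz": 0.003,"wx": 0,"wy": 0,"wz": 0,"fingers": 1},{"tx": 0,"ty": 0,"tz": 0,"wx": 0,"wy": 0,"wz": 0,"fingers": 1}]'

```text
clock: 6.12
position: [550.2, 55.6, 366.3]
eef_rot: [1.0, -0.0, 0.0, 0.0]
contact_force: [-2.4, -0.8, 6.8]
gripper_width: 0.0
grip_force: 3.5
```

Emit:
apply_moves --moves '[{"tx": 0,"ty": 0,"tz": 0.001,"wx": 0,"wy": 0,"wz": 0,"fingers": 1},{"tx": 0,"ty": 0,"tz": 0,"wx": 0,"wy": 0,"wz": 0,"fingers": 1}]'

```text
clock: 6.28
position: [550.2, 55.6, 365.6]
eef_rot: [1.0, -0.0, 0.0, 0.0]
contact_force: [-0.8, 0.3, 7.3]
gripper_width: -0.3
grip_force: 3.6
```

Emit:
apply_moves --moves '[{"tx": 0,"ty": 0,"tz": -0.012,"wx": 0,"wy": 0,"wz": 0,"fingers": 1},{"tx": 0,"ty": 0,"tz": -0.012,"wx": 0,"wy": 0,"wz": 0,"fingers": 1},{"tx": 0,"ty": 0,"tz": -0.01,"wx": 0,"wy": 0,"wz": 0,"fingers": 1},{"tx": 0,"ty": 0,"tz": 0,"wx": 0,"wy": 0,"wz": 0,"fingers": 1},{"tx": 0,"ty": 0,"tz": 0,"wx": 0,"wy": 0,"wz": 0,"fingers": 1}]'

```text
clock: 6.7
position: [550.1, 56.0, 399.7]
eef_rot: [1.0, -0.0, 0.001, -0.0]
contact_force: [-0.3, 0.2, -0.4]
gripper_width: 0.0
grip_force: 0.0
```

Emit:
apply_moves --moves '[{"tx": 0,"ty": 0,"tz": 0.01,"wx": 0,"wy": 0,"wz": 0,"fingers": 1},{"tx": 0,"ty": 0,"tz": 0.012,"wx": 0,"wy": 0,"wz": 0,"fingers": 1},{"tx": 0,"ty": 0,"tz": 0.012,"wx": 0,"wy": 0,"wz": 0,"fingers": 1},{"tx": 0,"ty": 0,"tz": 0,"wx": 0,"wy": 0,"wz": 0,"fingers": 1},{"tx": 0,"ty": 0,"tz": 0,"wx": 0,"wy": 0,"wz": 0,"fingers": 1}]'

```text
clock: 7.12
position: [550.6, 56.1, 365.4]
eef_rot: [1.0, -0.0, 0.001, -0.0]
contact_force: [-3.4, -0.4, 24.6]
gripper_width: 0.2
grip_force: 12.4
```

Emit:
apply_moves --moves '[{"tx": 0,"ty": 0,"tz": -0.012,"wx": 0,"wy": 0,"wz": 0,"fingers": 1},{"tx": 0,"ty": 0,"tz": -0.012,"wx": 0,"wy": 0,"wz": 0,"fingers": 1},{"tx": 0,"ty": 0,"tz": -0.011,"wx": 0,"wy": 0,"wz": 0,"fingers": 1},{"tx": 0,"ty": 0,"tz": 0,"wx": 0,"wy": 0,"wz": 0,"fingers": 1},{"tx": 0,"ty": 0,"tz": 0,"wx": 0,"wy": 0,"wz": 0,"fingers": 1}]'

```text
clock: 7.53
position: [550.0, 56.0, 399.6]
eef_rot: [1.0, -0.0, 0.0, 0.0]
contact_force: [-0.5, 0.8, -0.8]
gripper_width: -0.3
grip_force: 0.0
```

Emit:
apply_moves --moves '[{"tx": 0,"ty": 0,"tz": 0.01,"wx": 0,"wy": 0,"wz": 0,"fingers": 1},{"tx": 0,"ty": 0,"tz": 0.012,"wx": 0,"wy": 0,"wz": 0,"fingers": 1},{"tx": 0,"ty": 0,"tz": 0.012,"wx": 0,"wy": 0,"wz": 0,"fingers": 1},{"tx": 0,"ty": 0,"tz": 0,"wx": 0,"wy": 0,"wz": 0,"fingers": 1},{"tx": 0,"ty": 0,"tz": 0,"wx": 0,"wy": 0,"wz": 0,"fingers": 1}]'

```text
clock: 7.95
position: [550.6, 56.2, 365.5]
eef_rot: [1.0, -0.0, 0.001, -0.0]
contact_force: [1.0, -0.2, 15.4]
gripper_width: 0.2
grip_force: 7.7
```

Emit:
apply_moves --moves '[{"tx": 0,"ty": 0,"tz": -0.012,"wx": 0,"wy": 0,"wz": 0,"fingers": 1},{"tx": 0,"ty": 0,"tz": -0.012,"wx": 0,"wy": 0,"wz": 0,"fingers": 1},{"tx": 0,"ty": 0,"tz": -0.01,"wx": 0,"wy": 0,"wz": 0,"fingers": 1},{"tx": 0,"ty": 0,"tz": 0,"wx": 0,"wy": 0,"wz": 0,"fingers": 1},{"tx": 0,"ty": 0,"tz": 0,"wx": 0,"wy": 0,"wz": 0,"fingers": 1}]'

```text
clock: 8.37
position: [549.9, 56.0, 399.9]
eef_rot: [1.0, -0.0, 0.0, 0.0]
contact_force: [-0.5, 0.4, -1.0]
gripper_width: -0.1
grip_force: 0.0
```

Emit:
apply_moves --moves '[{"tx": 0,"ty": 0,"tz": 0.01,"wx": 0,"wy": 0,"wz": 0,"fingers": 1},{"tx": 0,"ty": 0,"tz": 0.012,"wx": 0,"wy": 0,"wz": 0,"fingers": 1},{"tx": 0,"ty": 0,"tz": 0.012,"wx": 0,"wy": 0,"wz": 0,"fingers": 1},{"tx": 0,"ty": 0,"tz": 0,"wx": 0,"wy": 0,"wz": 0,"fingers": 1},{"tx": 0,"ty": 0,"tz": 0,"wx": 0,"wy": 0,"wz": 0,"fingers": 1}]'

```text
clock: 8.78
position: [550.5, 56.1, 365.5]
eef_rot: [1.0, -0.0, 0.001, -0.0]
contact_force: [1.1, 0.7, 14.2]
gripper_width: -0.1
grip_force: 6.7
```

Emit:
apply_moves --moves '[{"tx": 0,"ty": 0,"tz": -0.012,"wx": 0,"wy": 0,"wz": 0,"fingers": 1},{"tx": 0,"ty": 0,"tz": -0.012,"wx": 0,"wy": 0,"wz": 0,"fingers": 1},{"tx": 0,"ty": 0,"tz": -0.01,"wx": 0,"wy": 0,"wz": 0,"fingers": 1},{"tx": 0,"ty": 0,"tz": 0,"wx": 0,"wy": 0,"wz": 0,"fingers": 1},{"tx": 0,"ty": 0,"tz": 0,"wx": 0,"wy": 0,"wz": 0,"fingers": 1}]'

```text
clock: 9.2
position: [550.0, 56.0, 400.0]
eef_rot: [1.0, -0.0, 0.0, -0.0]
contact_force: [-0.0, 1.0, -0.1]
gripper_width: 0.1
grip_force: 0.0
```

Emit:
apply_moves --moves '[{"tx": 0,"ty": 0,"tz": 0.01,"wx": 0,"wy": 0,"wz": 0,"fingers": 1},{"tx": 0,"ty": 0,"tz": 0.012,"wx": 0,"wy": 0,"wz": 0,"fingers": 1},{"tx": 0,"ty": 0,"tz": 0.012,"wx": 0,"wy": 0,"wz": 0,"fingers": 1},{"tx": 0,"ty": 0,"tz": 0,"wx": 0,"wy": 0,"wz": 0,"fingers": 1},{"tx": 0,"ty": 0,"tz": 0,"wx": 0,"wy": 0,"wz": 0,"fingers": 1}]'

```text
clock: 9.62
position: [550.5, 56.1, 365.5]
eef_rot: [1.0, -0.0, 0.001, -0.0]
contact_force: [0.8, 0.3, 14.2]
gripper_width: 0.1
grip_force: 6.8
```

Emit:
apply_moves --moves '[{"tx": 0,"ty": 0,"tz": -0.012,"wx": 0,"wy": 0,"wz": 0,"fingers": 1},{"tx": 0,"ty": 0,"tz": -0.012,"wx": 0,"wy": 0,"wz": 0,"fingers": 1},{"tx": 0,"ty": 0,"tz": -0.01,"wx": 0,"wy": 0,"wz": 0,"fingers": 1},{"tx": 0,"ty": 0,"tz": 0,"wx": 0,"wy": 0,"wz": 0,"fingers": 1},{"tx": 0,"ty": 0,"tz": 0,"wx": 0,"wy": 0,"wz": 0,"fingers": 1}]'

```text
clock: 10.03
position: [550.0, 56.0, 400.0]
eef_rot: [1.0, -0.0, 0.0, -0.0]
contact_force: [-0.7, 0.5, -0.1]
gripper_width: 0.4
grip_force: 0.0
```

Five strokes are done. I'll add one harmless extra stroke, then rise clear and look.

Emit:
apply_moves --moves '[{"tx": 0,"ty": 0,"tz": 0.01,"wx": 0,"wy": 0,"wz": 0,"fingers": 1},{"tx": 0,"ty": 0,"tz": 0.012,"wx": 0,"wy": 0,"wz": 0,"fingers": 1},{"tx": 0,"ty": 0,"tz": 0.012,"wx": 0,"wy": 0,"wz": 0,"fingers": 1},{"tx": 0,"ty": 0,"tz": 0,"wx": 0,"wy": 0,"wz": 0,"fingers": 1},{"tx": 0,"ty": 0,"tz": 0,"wx": 0,"wy": 0,"wz": 0,"fingers": 1}]'

```text
clock: 10.45
position: [550.5, 56.2, 365.5]
eef_rot: [1.0, -0.0, 0.001, -0.0]
contact_force: [1.8, 0.1, 14.5]
gripper_width: -0.6
grip_force: 6.8
```

Emit:
apply_moves --moves '[{"tx": 0,"ty": 0,"tz": -0.012,"wx": 0,"wy": 0,"wz": 0,"fingers": 1},{"tx": 0,"ty": 0,"tz": -0.012,"wx": 0,"wy": 0,"wz": 0,"fingers": 1},{"tx": 0,"ty": 0,"tz": -0.012,"wx": 0,"wy": 0,"wz": 0,"fingers": 1},{"tx": 0,"ty": 0,"tz": -0.03,"wx": 0,"wy": 0,"wz": 0,"fingers": 1},{"tx": 0,"ty": 0,"tz": -0.03,"wx": 0,"wy": 0,"wz": 0,"fingers": 1}]'

```text
clock: 10.87
position: [549.5, 55.9, 462.3]
eef_rot: [1.0, -0.0, -0.001, 0.0]
contact_force: [1.1, 0.2, -0.4]
gripper_width: 0.1
grip_force: 0.0
```

Emit:
apply_moves --moves '[{"tx": 0,"ty": 0,"tz": 0,"wx": 0,"wy": 0,"wz": 0,"fingers": 1},{"tx": 0,"ty": 0,"tz": 0,"wx": 0,"wy": 0,"wz": 0,"fingers": 1},{"tx": 0,"ty": 0,"tz": 0,"wx": 0,"wy": 0,"wz": 0,"fingers": 1}]'

```text
clock: 11.12
position: [549.7, 55.9, 461.6]
eef_rot: [1.0, -0.0, -0.0, 0.0]
contact_force: [-0.5, -0.9, -1.4]
gripper_width: 0.4
grip_force: 0.0
```

Run:
```python
from station import get_image,ctrl
import cv2,numpy as np
d=get_image("wrist");t=get_image("scene")
print(ctrl.get_obs()["position"])
cv2.imwrite("pics/w4.png",np.hstack([cv2.resize(d["frame"],(400,250)),cv2.resize(t["frame"][170:295,255:405],(400,333))[:250]] )[:,:,::-1])
```

```text
[549.76889978  55.94311307 460.87102409]
```

View pics/w4.png

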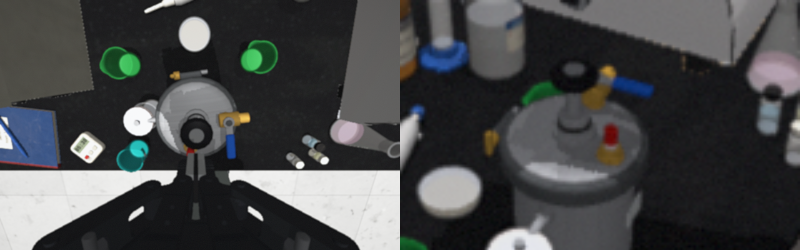

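The pin (scene crop (612,135)) stands well out, the lever (630,88) is shut, and the plunger is up. I'll check the pin height, white band and lever angle numerically.

```bash
python3 lev.py
python3 - <<'E'
from station import get_image
from h import *
from lev import mask
import cv2
s=get_image("scene");f=s["frame"]
for z in(166,183,169,165):print(z,np.round(proj(s,(508.5,65.5,z)),1))
u=int(255+612*150/400)
for v in range(212,236):print(v,f[v,u-1].tolist(),f[v,u].tolist())
E
```

```text
[362 215  17  40 578] [369.26297578 234.89100346]
[520.8176     5.433196] [9.9381071e-01 1.1108658e-01 5.2081750e+02 5.4331937e+00] [ 0.4334962  -0.17143988 -0.51879393]
166 [333.4 222.6]
183 [333.6 216.9]
169 [333.5 221.6]
165 [333.4 223. ]
212 [188, 187, 186] [192, 192, 190]
213 [206, 205, 204] [203, 203, 200]
214 [217, 216, 213] [216, 215, 212]
215 [218, 218, 215] [218, 217, 215]
216 [218, 218, 216] [216, 216, 214]
217 [219, 216, 216] [217, 217, 216]
218 [218, 218, 217] [218, 217, 215]
219 [217, 216, 215] [217, 217, 216]
220 [218, 217, 215] [218, 217, 216]
221 [217, 217, 216] [216, 215, 214]
222 [219, 219, 217] [217, 217, 215]
223 [218, 217, 215] [216, 216, 213]
224 [216, 216, 214] [215, 214, 213]
225 [218, 217, 216] [216, 216, 214]
226 [219, 218, 217] [218, 217, 216]
227 [217, 216, 215] [217, 216, 216]
228 [218, 217, 216] [218, 218, 215]
229 [218, 218, 216] [216, 215, 215]
230 [218, 217, 215] [216, 215, 214]
231 [218, 218, 215] [217, 217, 215]
232 [218, 217, 215] [219, 218, 216]
233 [208, 207, 206] [217, 215, 214]
234 [200, 200, 198] [200, 199, 198]
235 [204, 202, 200] [201, 200, 199]
```

Run:
```python
from station import get_image
f=get_image("scene")["frame"]
for v in range(213,236):print(v,f[v,332:337].tolist())
```

```text
213 [[87, 88, 92], [91, 90, 93], [87, 87, 91], [72, 73, 74], [70, 70, 72]]
214 [[93, 94, 98], [93, 95, 98], [92, 93, 97], [87, 87, 92], [84, 83, 87]]
215 [[92, 94, 98], [93, 93, 98], [90, 89, 93], [93, 93, 97], [89, 90, 94]]
216 [[87, 76, 80], [92, 61, 65], [93, 56, 59], [92, 77, 80], [91, 91, 94]]
217 [[91, 38, 38], [95, 24, 23], [95, 24, 25], [94, 40, 41], [88, 61, 65]]
218 [[97, 18, 19], [98, 11, 8], [97, 10, 3], [97, 13, 11], [94, 37, 38]]
219 [[102, 21, 19], [109, 4, 3], [109, 7, 6], [109, 13, 6], [95, 29, 30]]
220 [[90, 14, 13], [98, 7, 7], [101, 11, 8], [101, 14, 7], [95, 31, 32]]
221 [[93, 10, 9], [100, 7, 4], [101, 6, 1], [98, 13, 14], [86, 37, 37]]
222 [[97, 16, 13], [103, 6, 9], [102, 5, 5], [97, 10, 11], [83, 36, 38]]
223 [[98, 24, 20], [101, 7, 8], [103, 11, 10], [100, 23, 18], [89, 42, 35]]
224 [[109, 76, 75], [109, 51, 47], [109, 49, 49], [108, 65, 62], [102, 82, 69]]
225 [[114, 99, 92], [122, 107, 107], [121, 107, 109], [118, 102, 103], [101, 85, 60]]
226 [[101, 84, 56], [105, 89, 67], [107, 92, 73], [100, 83, 59], [101, 78, 38]]
227 [[102, 78, 34], [105, 82, 35], [104, 81, 39], [98, 75, 32], [94, 73, 29]]
228 [[100, 77, 30], [103, 80, 32], [103, 80, 33], [101, 78, 34], [95, 74, 33]]
229 [[107, 84, 34], [104, 79, 30], [104, 80, 30], [103, 79, 31], [103, 79, 31]]
230 [[103, 78, 30], [99, 76, 31], [100, 76, 24], [106, 82, 32], [107, 82, 33]]
231 [[97, 79, 47], [94, 74, 43], [99, 78, 39], [103, 79, 39], [104, 80, 40]]
232 [[85, 80, 79], [79, 77, 74], [87, 83, 79], [88, 84, 81], [82, 77, 72]]
233 [[86, 86, 90], [84, 86, 88], [85, 85, 88], [85, 86, 90], [86, 87, 90]]
234 [[90, 91, 96], [87, 87, 90], [86, 87, 91], [86, 86, 88], [80, 81, 85]]
235 [[127, 128, 134], [88, 88, 94], [80, 80, 84], [65, 66, 68], [61, 61, 65]]
```

The white band shows in row 225 under the red pin, whose top is at row 217 as predicted for fully out. Nothing is touched, so I'm handing in.

```bash
python3 -c "
from station import ctrl
print(ctrl.finish_job())"
```

```text
the job is handed in; nothing more can be done
None
```

The job is handed in, with no verdict returned: vent pushed shut against its stop, six full strokes pumped, red pin fully out with its white band showing, plunger up, and the arm clear of everything.

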